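Slide the disc tray across to the cork stand

ROBOT

A 6-joint arm with a two-finger parallel gripper is mounted at the origin on a cart in front of the work surface, level with it; the furniture and walls round the work are solid. World frame = base frame: x ahead of the robot, y to its left, z up, the work surface at z = 0. Lengths are in mm, angles in degrees, forces in N, time in s.
With the tool pointing down it reaches from about 325 to 925 mm from the base axis. Payload 3.1 kg.
Tool frame: the origin (TCP) lies at the very end of the fingers, on their centre line; the grasp point (between the pads) lies grasp_offset behind it (grasp_offset is the distance from the TCP to the grasp point, in mm); z points along the fingers, x is the direction in which the jaws open and shut, and the axes are right-handed (so a half turn about z gives the same grasp; the last joint's range is limited). The gripper opens to 85 mm and grips with 20 to 120 N. Pads are 22 mm wide; open, the fingers measure 114 mm over their backs; the gripper's body (76 mm by 85 mm) begins 54 mm behind the grasp point. The pads swing forward as they close: fully open they stand 13 mm farther back than shut.
Start: joints at [57.456, 12.427, 92.441, -0, 75.132, -6.429], TCP at [275.097, 561.214, 202.5] pointing down, gripper open.
Joint ranges: [-157.48, 157.48], [-44.54, 120.13], [17.64, 146.25], [-64.5, 244.5], [7.68, 150.69], [-147.95, 147.95]. Speed limits (degrees/s): [159.86, 159.86, 180, 180, 180, 180].

INTERFACE

Orientations are given as [roll, pitch, yaw] about the fixed x, y, z axes, in that order (R = Rz(yaw) Ry(pitch) Rx(roll)).
In Python, from station import * gives the robot as it stands. Calls block until the motion is done:
- goto(position, orientation): joint-space move of the TCP to a pose.
- move_l(position, attitude=None, speed=150): straight line of the TCP; attitude=None keeps the orientation; speed is the mean speed in mm/s.
- move_j(angles): joint-space move.
- grip(opening, squeeze=None): finger opening in mm; squeeze is the grip in N (None keeps the last); returns when the fingers have stopped.
- wait(seconds).
- solve_ik(position, orientation): joint angles nearest the present ones, or None.
- get_obs(): the state.
- get_image(name): name is "side" or "top" or "wrist"; returns the picture (400x640x3 uint8, red, green, blue); there is no depth.
- get_calibration(name): a dict with "fx", "fy", "cx", "cy" (pixels), "R" (3x3) and "t" (3): a world point X has camera coordinates R X + t; the wrist camera has in their place "mount" (4x4, takes a point from camera to tool coordinates, whose origin is the TCP and whose axes are the tool frame's). Camera axes: x right, y down, z forward; pixel columns grow to the right and rows downward; lengths in mm; the calibration is good to about 2 mm. A picture is of the moment at which its call begins: read the wrist's pose just before it. get_calibration takes no time and is no camera call.
A pose or a line that the arm cannot do raises Unreachable and nothing moves.
- sign_off(): hands the job in, once; it reports no verdict.
Trained networks look in the newest picture that a camera, given by its name, has taken for a name from the list of things; names that differ only in an ending like _2 or _b are one class to them, and where a whole thing is asked for, a point or a joint stands for the part that bears it (a point fixed in the world has none). Each returns a list of dicts, best first, with "score" (0 to 1); they miss things now and then, are a little off and sometimes report something else, mostly with a low value. They report only what shows in the picture. A call takes as long as a camera call. They do not tell look-alikes from the thing itself.
- spot_in(name, camera): "extent" ([centre column, centre row, width, height] in pixels, round what is visible of it).
- regions_of(name, camera): "region" (400x640 bool, what is visible of it) and "extent" ([centre column, centre row, width, height] in pixels, round what is visible of it).
The state is a dict: "t": time; "joint_pos": joint angles; "qvel": joint speeds; "effort": joint torques, N m; "tcp_pos": TCP position; "ee_rot": TCP orientation; "wrist_force": force on the tool from outside, world axes, zero at the start; "moment": the same for the moment, N m; "grip_width": finger opening in mm.
Only numpy, scipy, OpenCV 4.12 (cv2) and the standard library are available. Lean on these libraries where they do the work, as an engineer would, in place of code of your own. Each camera call takes 0.05 s, during which the arm holds its last target.

TASK

Slide the small dark wooden tray with the turned disc in it off the plain plywood stand, straight across the open gap, onto the stand with the cork top, and leave it centred and square there with the disc still in it. Keep the tray flat on the stands all the way: do not lift it and do not let it sag or tip into the gap. Leave the carved blank on the blue stand where it is.

Things in the scene. Friction and masses are not known exactly. Their poses are not given: they have to be found in the camera images.
- tray: Loose open dark wooden tray, 0.3 to 0.45 kg, outside 140 (its x) x 120 (its y) x 36 mm high, walls 8 mm thick, inner floor 14 mm above its origin (centre of its underside; runners along y). It starts near the middle of a fixed plain plywood stand of the cork stand's size and height, within 6 degrees of square. Push its wall with spread fingertips to keep it straight, or draw it by a wall.
- cork_stand: Fixed stand with brown cork top, 170 x 170 mm, 45 mm high; origin: centre of its underside, on the table. Three stands of this size stand in a row along their y, same yaw, level tops: plain plywood in the middle, cork and blue at either end (which end varies), at most 4 mm off line in x. Open gaps between tops: 32 to 46 mm. The tray must go about 0.21 m along the row.
- disc: Turned wooden disc, 64 mm across, 12 mm thick, lying loose in the tray. Origin: centre of its underside.
- blank: Half-carved pale wooden blank, 58 x 31 x 30 mm, loose, near the middle of the stand with the blue top (170 x 170 x 45 mm), which stands on the other side of the plain stand from the cork one. Origin: centre of its underside. Not to be disturbed.
There are look-alikes about, which are no part of the job. Leave any orange or purple look-alike of the disc alone.

How it is judged:
By the outcome, as a careful person would: the job done as asked, in the order asked, and still so for the second after the job is handed in, with the robot touching nothing.
It also fails if it takes over 32 s, if anything falls off the work surface, if the arm or the gripper's body presses on something with over 40 N, if the wrist force passes 120 N, or if a joint passes its speed limit or range.

## Working session

There is one attempt and no reset: what is moved stays moved. The work goes in short steps, each a Python script; the robot and the scene stay as the last script left them, time stands still between calls to the robot, and variables do not carry over. Pictures are saved under pics/ and viewed, and the job is handed in when it is done.

```bash
ls; mkdir -p pics; python3 - <<'E'
from station import *
import cv2
for n in ("top","side","wrist"):
    im=get_image(n); cv2.imwrite(f"pics/{n}0.png",im[:,:,::-1])
    c=get_calibration(n); print(n,c)
    if n!="wrist":
        for k in ("tray","cork_stand","disc","blank"):
            print(k,[(round(d["score"],2),[round(float(v),1) for v in d["extent"]]) for d in spot_in(k,n)])
o=get_obs();print(o)
E
```

```text
pics
top {'fx': 453.45738696156764, 'fy': 453.45738696156764, 'cx': 322.92448946940635, 'cy': 199.7157591153679, 'R': array([[-0.00851326, -0.9998865 , -0.01243045],
       [-0.99108004,  0.0100903 , -0.13288541],
       [ 0.13299575,  0.01118828, -0.99105346]]), 't': array([ 63.41516056, 494.08943368, 874.96688821])}
tray [(0.81, [341.2, 201.3, 73.7, 80.4])]
cork_stand [(0.86, [232.9, 207.9, 92.8, 98.4])]
disc [(0.91, [412.0, 271.1, 34.7, 36.8]), (0.73, [306.2, 129.4, 29.2, 28.4]), (0.62, [355.2, 125.9, 31.8, 29.3]), (0.58, [334.8, 277.6, 35.1, 33.1]), (0.56, [331.0, 200.6, 31.2, 34.5])]
blank [(0.89, [435.9, 186.9, 32.0, 25.6])]
side {'fx': 438.24162554240314, 'fy': 438.24162554240314, 'cx': 322.61166751445745, 'cy': 189.42819303840741, 'R': array([[ 0.9458282 , -0.32421761,  0.01708687],
       [-0.09968437, -0.34008686, -0.93509569],
       [ 0.30898551,  0.88273658, -0.35398317]]), 't': array([-466.27082615,  138.92553494,  884.85760653])}
tray [(0.94, [322.8, 199.8, 71.7, 39.5])]
cork_stand [(0.79, [288.4, 187.6, 68.6, 40.5])]
disc [(0.79, [371.1, 204.7, 22.2, 15.2]), (0.74, [3
[... 557 characters left out ...]
00000000e+00,
         1.00000000e+00]])}
{'t': 0.55, 'joint_pos': array([ 5.74588546e+01,  1.24277558e+01,  9.24422240e+01,  1.42348664e-03,
        7.51307437e+01, -6.43036499e+00]), 'qvel': array([ 0.03215949, -0.0464135 , -0.10992636, -0.06812925,  0.1065955 ,
        0.01482238]), 'effort': array([-1.33851327e-04, -3.96484315e+01, -3.03941953e+01, -1.30983935e-04,
        1.56463524e-03, -6.77695340e-06]), 'tcp_pos': array([275.06185358, 561.22652492, 202.4859078 ]), 'ee_rot': array([-1.79998552e+02,  5.64882231e-04,  6.38888543e+01]), 'wrist_force': array([ 0.76402426, -0.19074696,  0.34849019]), 'moment': array([ 0.01365117, -0.01352337, -0.05399032]), 'grip_width': 85.83969830275369}
```

View pics/top0.png

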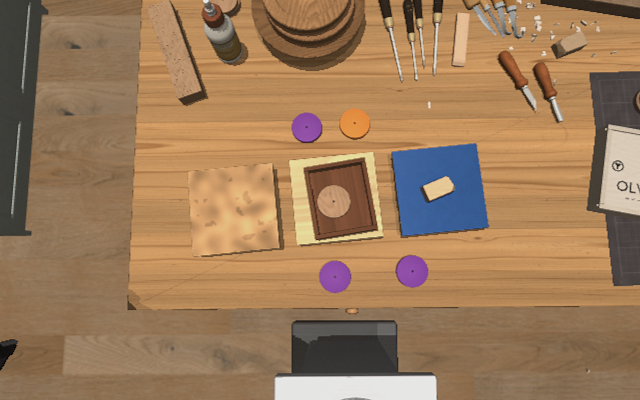

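View pics/side0.png

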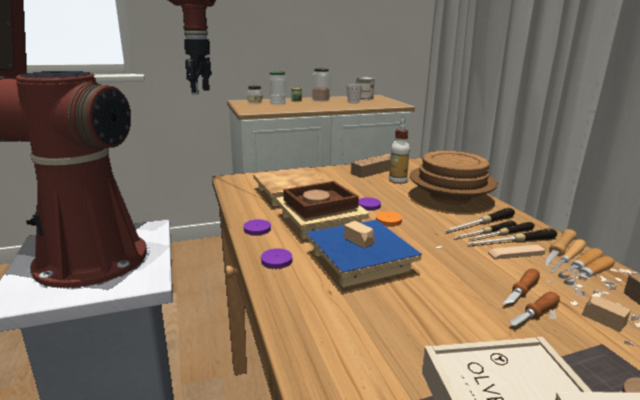

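```bash
python3 - <<'E'
import cv2
im=cv2.imread("pics/top0.png")[120:290,170:490]
cv2.imwrite("pics/top0c.png",cv2.resize(im,None,fx=2.5,fy=2.5,interpolation=cv2.INTER_CUBIC))
E
```

```text
(no output)
```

View pics/top0c.png

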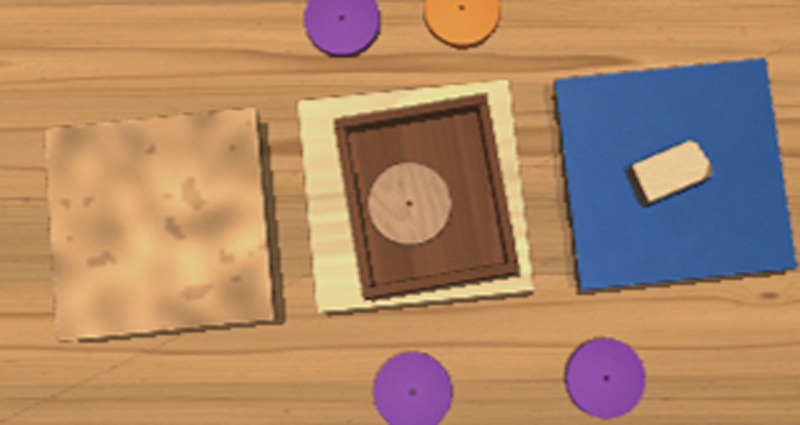

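The top picture shows the cork stand at (233,208), the plain stand with the tray at (341,201), and the blue stand with the blank at (436,187). These could be taken for the disc:
- purple at (306,128), (335,277) and (412,271)
- orange at (355,124)
- plain wood inside the tray at (332,200)

I choose the plain wood one in the tray, and the crop confirms it. Cork lies on the +y side, so I'll push the −y wall toward +y. Next I fit boxes to the regions.

```bash
cat > h.py <<'E'
from station import *
import numpy as np, cv2
from scipy.optimize import minimize
def proj(P,c):
    p=P@c["R"].T+c["t"]; return np.c_[c["fx"]*p[:,0]/p[:,2]+c["cx"],c["fy"]*p[:,1]/p[:,2]+c["cy"]]
def ray(u,v,z,c):
    d=c["R"].T@np.array([(u-c["cx"])/c["fx"],(v-c["cy"])/c["fy"],1]); o=-c["R"].T@c["t"]
    return o+d*(z-o[2])/d[2]
def box(x,y,yaw,L,W,z0,z1):
    a=np.radians(yaw); R=np.array([[np.cos(a),-np.sin(a)],[np.sin(a),np.cos(a)]])
    q=np.array([[1,1],[-1,1],[-1,-1],[1,-1]])*[L/2,W/2]@R.T+[x,y]
    return np.vstack([np.c_[q,np.full(4,z)] for z in (z0,z1)])
def cost(p,m,L,W,z0,z1,c,S=8):
    h=cv2.convexHull(proj(box(*p,L,W,z0,z1),c).astype(np.float32))
    k=np.zeros((400,640),np.uint8)
    big=np.zeros((400*4,640*4),np.uint8)
    cv2.fillConvexPoly(big,np.round((h*4+1.5)*16).astype(np.int32),255,shift=4)
    k=cv2.resize(big,(640,400),interpolation=cv2.INTER_AREA)/255.
    return np.minimum(k,m).sum()/np.maximum(k,m).sum()*-1
def fit(m,L,W,z0,z1,c,yaw0=0):
    m=m.astype(float); v,u=np.nonzero(m); X=ray(u.mean(),v.mean(),z1,c)
    best=None
    for y0 in (yaw0-4,yaw0+4):
        p0=np.array([X[0],X[1],y0]); sim=np.vstack([p0,p0+[6,0,0],p0+[0,6,0],p0+[0,0,5]])
        r=minimize(cost,p0,(m,L,W,z0,z1,c),method="Nelder-Mead",options=dict(initial_simplex=sim,xatol=.05,fatol=1e-5))
        if best is None or r.fun<best.fun: best=r
    return best.x,-best.fun
def draw(im,p,L,W,z,c,S,off,col):
    q=(proj(box(*p,L,W,z,z)[:4],c)-off+.5)*S
    cv2.polylines(im,[np.round(q).astype(np.int32)],True,col,1)
E
cat > look.py <<'E'
from h import *
import sys
tag=sys.argv[1]; cam="top"; c=get_calibration(cam)
im=get_image(cam)[:,:,::-1].copy()
off=np.array([170,120]);S=2.5
o=cv2.resize(im[120:290,170:490],None,fx=S,fy=S,interpolation=cv2.INTER_CUBIC)
for k,a,col in (("cork_stand",(170,170,0,45),(0,255,0)),("tray",(140,120,45,81),(0,255,255))):
    r=regions_of(k,cam)[0]; p,i=fit(r["region"],*a,c,5 if k=="tray" else 2)
    print(k,r["score"],p.round(2),round(i,3)); draw(o,p,a[0],a[1],a[3],c,S,off,col)
for d in spot_in("disc",cam)+spot_in("blank",cam):
    e=d["extent"]; print(round(d["score"],2),[round(float(x)) for x in e[:2]],ray(e[0],e[1],68,c).round(1))
cv2.imwrite(f"pics/{tag}.png",o); print(get_obs()["t"])
E
python3 look.py fit1
```

```text
cork_stand 0.84 [477.53 239.48   5.52] 0.958
tray 0.91 [492.84  26.93   9.2 ] 0.783
0.96 [332, 280] [338.2  42.4  68. ]
0.81 [306, 129] [630.4  89.7  68. ]
0.7 [412, 271] [ 353.3 -108.8   68. ]
0.65 [332, 201] [488.1  41.9  68. ]
0.64 [354, 125] [637.7  -4.   68. ]
0.67 [437, 187] [ 512.1 -161.6   68. ]
0.8
```

View pics/fit1.png

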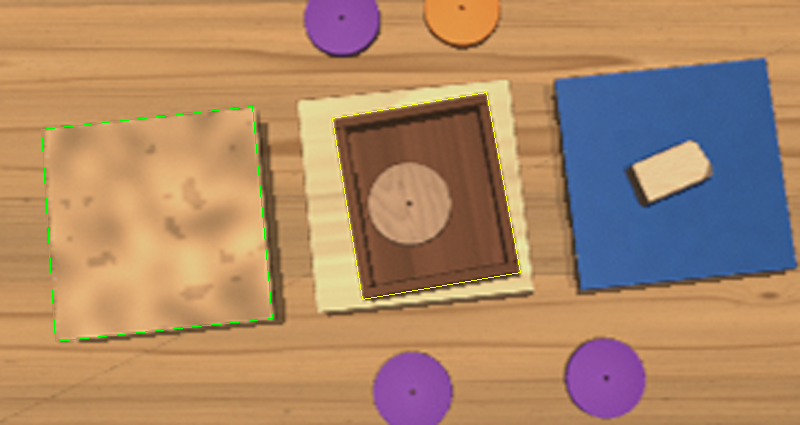

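```bash
python3 - <<'E'
import cv2
im=cv2.imread("pics/top0.png")
a=cv2.resize(im[155:265,180:290],None,fx=5,fy=5,interpolation=cv2.INTER_CUBIC)
cv2.imwrite("pics/corkz.png",a)
a=cv2.resize(im[140:250,285:395],None,fx=5,fy=5,interpolation=cv2.INTER_CUBIC)
cv2.imwrite("pics/plyz.png",a)
E
```

```text
(no output)
```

View pics/corkz.png

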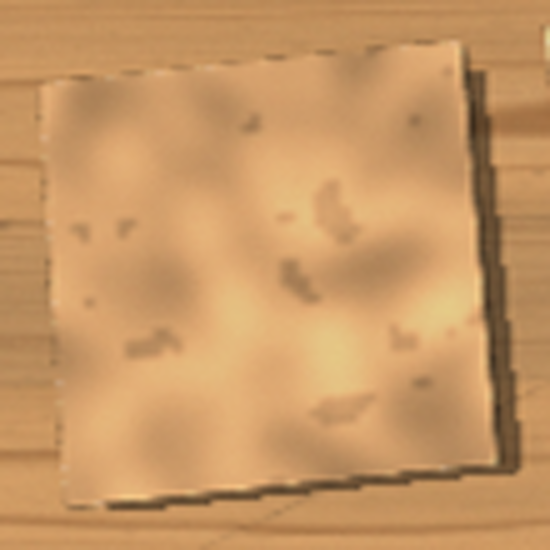

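View pics/plyz.png

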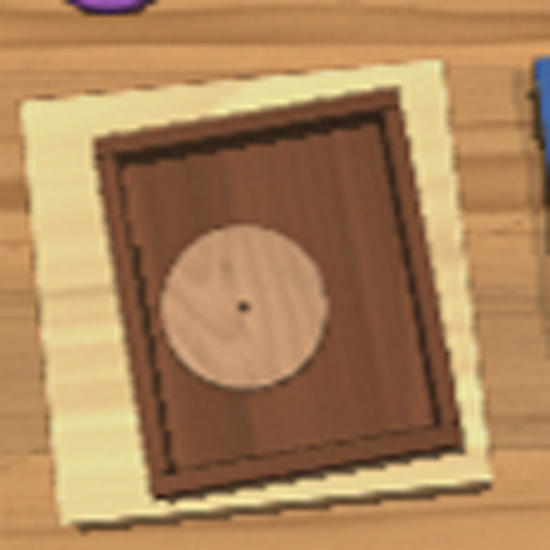

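```bash
cat > rect.py <<'E'
from h import *
def rect(pts,s,off,z,L,W,c,yaw0=4):
    w=np.array([ray(*(np.array(p)/s+off-.5+.1),z,c)[:2] for p in pts])
    from scipy.optimize import least_squares
    # corners in image order TL,TR,BR,BL = (+x+y),(+x-y),(-x-y),(-x+y)
    q=np.array([[1,1],[1,-1],[-1,-1],[-1,1]])*[L/2,W/2]
    def f(p):
        a=np.radians(p[2]);R=np.array([[np.cos(a),-np.sin(a)],[np.sin(a),np.cos(a)]])
        return (q@R.T+p[:2]-w).ravel()
    r=least_squares(f,[*w.mean(0),yaw0],x_scale=[1,1,1])
    return r.x,f(r.x).reshape(4,2)
E
python3 - <<'E'
from rect import *
c=get_calibration("top")
for n,P,off,z,L,W in (("cork",[(41,85),(463,42),(497,462),(66,505)],(180,155),45,170,170),
 ("ply",[(22,102),(440,60),(492,482),(62,524)],(285,140),45,170,170),
 ("tray",[(95,143),(398,90),(465,445),(157,495)],(285,140),81,140,120)):
    p,r=rect(P,5,np.array(off),z,L,W,c); print(n,p.round(2),r.round(1).tolist())
print(get_calibration("wrist")["mount"][:3,3], get_obs().keys())
E
```

```text
cork [476.84 236.76   5.12] [[1.3, 0.4], [0.8, 0.1], [-1.1, -0.7], [-1.0, 0.2]]
ply [497.34  34.06   5.3 ] [[0.1, 0.6], [0.5, -1.1], [0.1, -0.4], [-0.7, 0.8]]
tray [491.47  25.26   9.3 ] [[1.3, 1.0], [1.2, -1.0], [-0.4, -1.3], [-2.1, 1.3]]
[  -0.37870782  -81.35507029 -171.12309715] dict_keys(['t', 'joint_pos', 'qvel', 'effort', 'tcp_pos', 'ee_rot', 'wrist_force', 'moment', 'grip_width'])
```

Measured poses: row yaw is about 5.2° and the gap about 34 mm. The tray is 4° off square and must go 212 mm along the row and +4.6 mm across it. The sizes agree with what was given. I'll now move behind the −y wall and make contact.

```bash
cat >> h.py <<'E'
Y=5.2
ex=np.array([np.cos(np.radians(Y)),np.sin(np.radians(Y))]); ey=np.array([-ex[1],ex[0]])
ORI=[180,0,Y]
def P(xy,z): return [float(xy[0]),float(xy[1]),z]
def st(tag=""):
    o=get_obs(); print(tag,round(o["t"],2),o["tcp_pos"].round(1),o["ee_rot"].round(1),"F",o["wrist_force"].round(1),"g",round(o["grip_width"],1)); return o
E
python3 - <<'E'
from h import *
T=np.array([491.5,25.3]); s=T-90*ey
print(s,solve_ik(P(s,200),ORI))
goto(P(s,180),ORI); st()
move_l(P(s,80),speed=120); st()
im=get_image("wrist"); cv2.imwrite("pics/w1.png",im[:,:,::-1])
im=get_image("side"); cv2.imwrite("pics/s1.png",im[:,:,::-1])
E
```

```text
[499.65693222 -64.32959588] [-1.53233808e+01 -2.42970723e+00  1.08700018e+02 -2.54444375e-14
  7.37296894e+01 -2.05233808e+01]
 3.17 [499.9 -63.6 180.1] [-180.    -0.     5.3] F [-0.   0.9 -0.2] g 85.5
 4.15 [500.5 -64.5  80.8] [ 1.8e+02 -1.0e-01  5.2e+00] F [ 0.5 -1.  -0.1] g 85.6
```

View pics/w1.png

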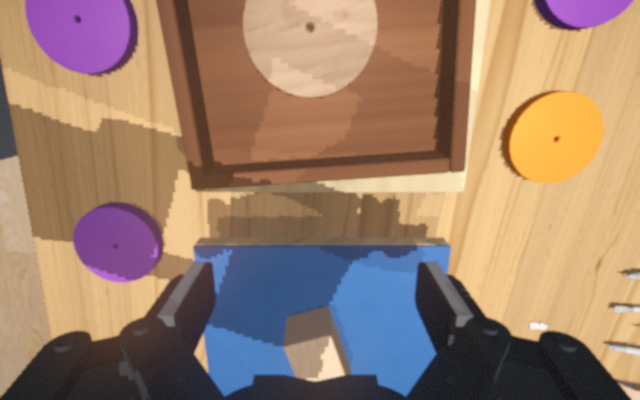

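View pics/s1.png

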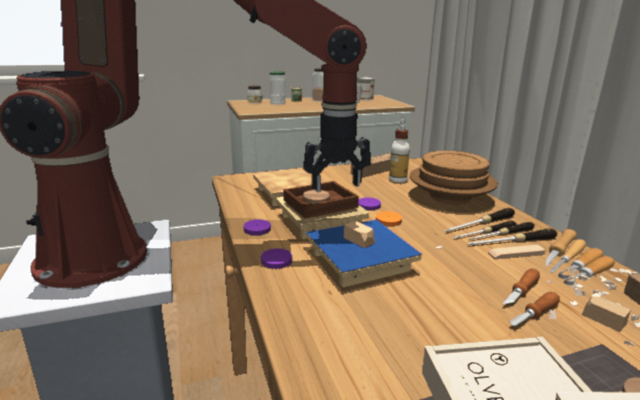

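```bash
python3 - <<'E'
from h import *
c=get_calibration("side"); o=get_obs(); t=o["tcp_pos"]
for dz in (0,13):
    print(proj(np.array([t+np.r_[s*48*ex,dz] for s in (-1,1)]),c).round(0).tolist())
im=get_image("side")[120:240,220:420,::-1]
cv2.imwrite("pics/s1z.png",cv2.resize(im,None,fx=4,fy=4,interpolation=cv2.INTER_CUBIC))
E
```

```text
[[316.0, 209.0], [356.0, 202.0]]
[[316.0, 203.0], [356.0, 197.0]]
```

View pics/s1z.png

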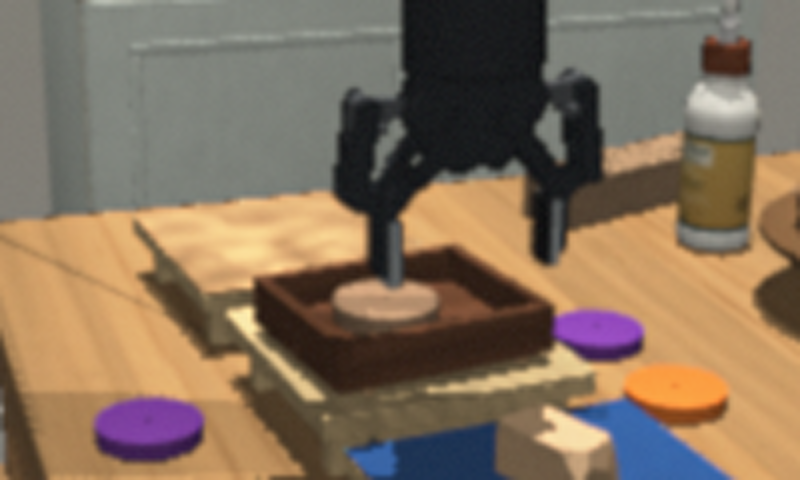

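```bash
python3 - <<'E'
from h import *
c=get_calibration("side"); t=get_obs()["tcp_pos"]
print(proj(box(491.5,25.3,9.2,140,120,45,81),c).round(0).tolist())
for dz in (0,13,25,38): print(dz,proj(np.array([t+np.r_[s*45*ex,dz] for s in (-1,1)]),c).round(0).tolist())
w=get_calibration("wrist");M=np.linalg.inv(w["mount"])
for s in (-1,1):
  for dz in (0,-13,-25,-38):
    p=M@[s*46,0,dz,1]; print(s,dz,w["fx"]*p[0]/p[2]+w["cx"],w["fy"]*p[1]/p[2]+w["cy"])
E
```

```text
[[332.0, 193.0], [282.0, 202.0], [303.0, 221.0], [357.0, 210.0], [333.0, 180.0], [282.0, 188.0], [303.0, 206.0], [358.0, 196.0]]
0 [[317.0, 209.0], [354.0, 203.0]]
13 [[317.0, 203.0], [355.0, 197.0]]
25 [[317.0, 198.0], [355.0, 192.0]]
38 [[317.0, 192.0], [355.0, 187.0]]
-1 0 229.39173134515727 237.3527537714343
-1 -13 223.40341694119394 248.54656609821882
-1 -25 217.077296783707 260.37183060883456
-1 -38 209.15368195767763 275.183253545078
1 0 401.0492903695676 237.21690007231769
1 -13 407.11806720015323 248.400494635094
1 -25 413.5291364977679 260.2148687239608
1 -38 421.55907641556763 275.0125116281338
```

```bash
python3 - <<'E'
from h import *
s=np.array([491.5,25.3])-90*ey
move_l(P(s,48),speed=100); t=st()["tcp_pos"]
im=get_image("side")[120:240,220:420,::-1]
cv2.imwrite("pics/s2z.png",cv2.resize(im,None,fx=4,fy=4,interpolation=cv2.INTER_CUBIC))
c=get_calibration("side")
for dz in (0,13,25,38): print(dz,((proj(np.array([t+np.r_[s*45*ex,dz] for s in (-1,1)]),c)-[220,120])*4).round(0).tolist())
E
```

```text
4.77 [499.4 -64.2  47.8] [-180.     0.     5.2] F [0.1 0.7 0.7] g 85.4
0 [[386.0, 411.0], [533.0, 386.0]]
13 [[386.0, 389.0], [534.0, 364.0]]
25 [[386.0, 369.0], [535.0, 344.0]]
38 [[387.0, 346.0], [536.0, 323.0]]
```

View pics/s2z.png

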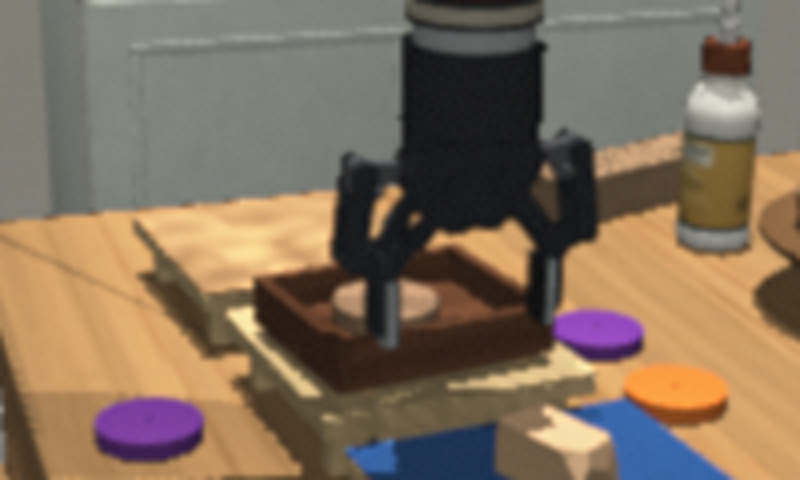

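```bash
python3 - <<'E'
from h import *
s=np.array([491.5,25.3])-90*ey
move_l(P(s,24),speed=100); t=st()["tcp_pos"]
im=get_image("side")[150:230,260:380,::-1]
cv2.imwrite("pics/s3z.png",cv2.resize(im,None,fx=6,fy=6,interpolation=cv2.INTER_CUBIC))
cv2.imwrite("pics/w3.png",get_image("wrist")[:,:,::-1])
c=get_calibration("side")
for y in (-11,0,11):
  for dz in (13,25,38): print(y,dz,((proj(np.array([t+np.r_[s*43*ex+y*ey,dz] for s in (-1,1)]),c)-[260,150])*6).round(0).tolist())
E
```

```text
5.21 [499.3 -64.2  23.7] [-1.8e+02  1.0e-01  5.2e+00] F [-0.3  0.7  0.4] g 85.1
-11 13 [[355.0, 476.0], [567.0, 438.0]]
-11 25 [[356.0, 446.0], [569.0, 408.0]]
-11 38 [[356.0, 412.0], [570.0, 376.0]]
0 13 [[343.0, 464.0], [553.0, 426.0]]
0 25 [[343.0, 434.0], [555.0, 397.0]]
0 38 [[344.0, 401.0], [556.0, 365.0]]
11 13 [[331.0, 451.0], [540.0, 415.0]]
11 25 [[331.0, 422.0], [541.0, 386.0]]
11 38 [[332.0, 389.0], [542.0, 354.0]]
```

View pics/s3z.png

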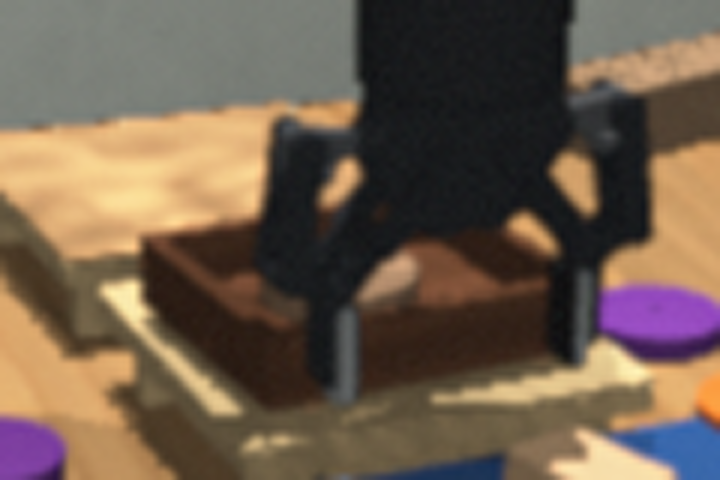

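View pics/w3.png

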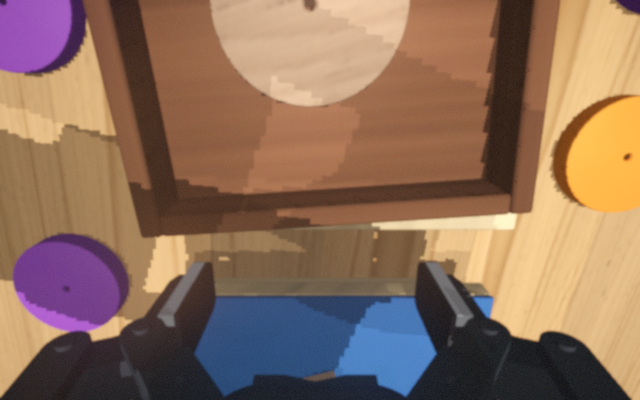

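Two independent images (side and wrist) put the open fingertips about 40 mm above the TCP. That is more than the quoted 13 mm, so I'll use TCP z = 16, with the tips at about 56. I'll approach slowly while watching the force.

```bash
python3 - <<'E'
from h import *
T=np.array([491.5,25.3])
move_l(P(T-90*ey,17),speed=100); F0=st()["wrist_force"]
for d in (80,76,73,70,67,64):
    move_l(P(T-d*ey,17),speed=60); o=st(d)
    if np.linalg.norm((o["wrist_force"]-F0))>8: break
im=get_image("side")[150:230,260:380,::-1]
cv2.imwrite("pics/s4z.png",cv2.resize(im,None,fx=6,fy=6,interpolation=cv2.INTER_CUBIC))
cv2.imwrite("pics/w4.png",get_image("wrist")[:,:,::-1])
E
```

```text
5.56 [499.3 -64.2  16.7] [-180.     0.     5.2] F [-0.5  0.4 -0.6] g 84.8
80 5.88 [498.7 -53.9  17. ] [180.    0.    5.3] F [ 0.1 -0.4  0.8] g 85.4
76 6.12 [498.4 -50.2  17. ] [180.   -0.    5.2] F [-0.4  0.1 -0.8] g 85.3
73 6.38 [498.2 -47.3  17. ] [-180.    -0.     5.2] F [0.  0.8 0.2] g 85.4
70 6.62 [497.8 -44.3  17. ] [-180.     0.     5.2] F [-0.5 -0.9  0.5] g 85.3
67 6.88 [497.5 -41.2  16.9] [-180.     0.     5.2] F [-0.9 -1.3  0.4] g 85.7
64 7.12 [497.3 -38.1  17. ] [-180.    -0.     5.2] F [-1.4  0.1  0.5] g 85.9
```

View pics/s4z.png

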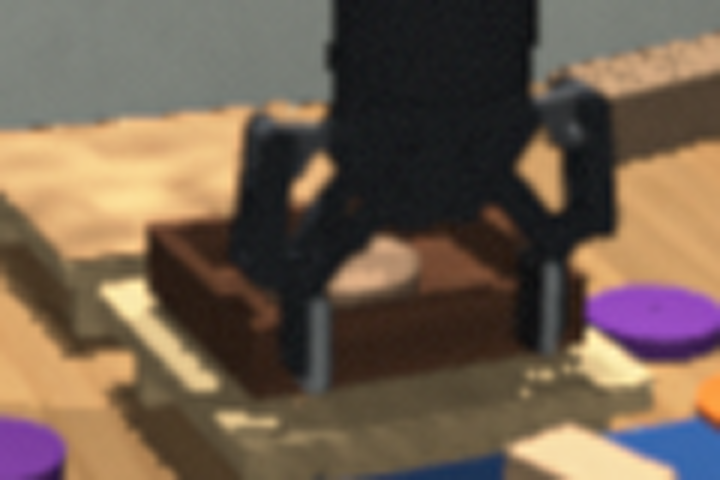

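View pics/w4.png

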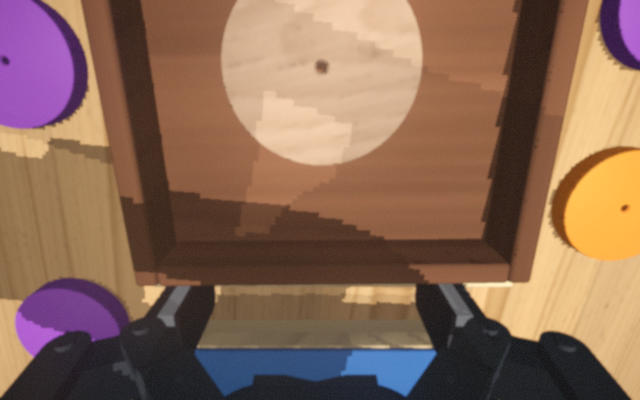

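```bash
cat >> h.py <<'E'
from scipy.spatial.transform import Rotation
def wray(u,v,z,o):
    c=get_calibration("wrist"); R=Rotation.from_euler("xyz",o["ee_rot"],degrees=True).as_matrix()
    M=np.eye(4);M[:3,:3]=R;M[:3,3]=o["tcp_pos"];M=M@c["mount"]
    d=M[:3,:3]@[(u-c["cx"])/c["fx"],(v-c["cy"])/c["fy"],1]; a=M[:3,3]
    return a+d*(z-a[2])/d[2]
E
python3 - <<'E'
from h import *
o=get_obs(); C=np.array([476.84,236.76])
cs=[wray(u,v,81,o)[:2] for u,v in ((137,285),(528,283))]
print(cs,np.linalg.norm(cs[0]-cs[1]),"yaw",np.degrees(np.arctan2(*(cs[1]-cs[0])[::-1])))
m=(cs[0]+cs[1])/2; print("x rel cork",(m-C)@ex,"tool x rel cork",(o["tcp_pos"][:2]-C)@ex, "face y rel tcp",(m-o["tcp_pos"][:2])@ey)
cv2.imwrite("pics/t4.png",get_image("top")[120:290,170:490,::-1].repeat(2,0).repeat(2,1))
E
```

```text
[array([433.7667986 , -31.95273347]), array([570.69163746, -18.88857108])] 137.546660579689 yaw 5.450160558475215
x rel cork 1.5226171376885425 tool x rel cork -4.400995118937957 face y rel tcp 12.198969961399156
```

View pics/t4.png

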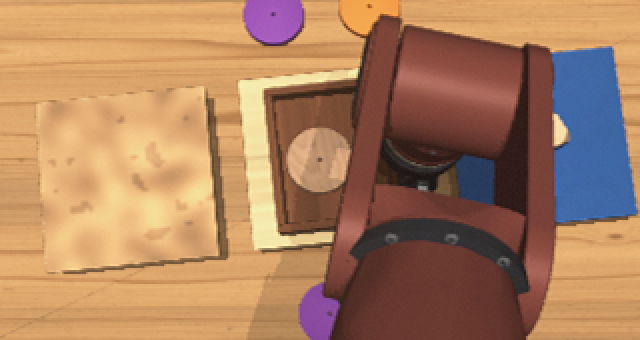

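The tray is square against the fingertips (yaw 5.45°) and about 1.5 mm off the cork's centre line. I'll push it across now, stopping about 6 mm short to measure.

```bash
python3 - <<'E'
from h import *
C=np.array([476.84,236.76]); o=st(); r=o["tcp_pos"][:2]-C
X=r@ex; y0=r@ey; print(X,y0)
for d in (y0+70, y0+130, -78):
    move_l(P(C+X*ex+d*ey,17),speed=70); o=st(round(d))
    if np.linalg.norm(o["wrist_force"])>15: print("STOP");break
cv2.imwrite("pics/w5.png",get_image("wrist")[:,:,::-1])
im=get_image("side")[140:240,220:380,::-1]
cv2.imwrite("pics/s5z.png",cv2.resize(im,None,fx=5,fy=5,interpolation=cv2.INTER_CUBIC))
E
```

```text
7.28 [497.5 -38.2  17. ] [-180.    -0.     5.2] F [0.8 0.3 0. ] g 85.7
-4.374979551759595 -275.6818503261501
-206 8.43 [490.9  31.8  16.9] [-180.     0.     5.2] F [-0.   0.6 -1.3] g 85.0
-146 9.43 [485.8  91.5  17.1] [-180.    -0.     5.2] F [-0.3 -0.4  0. ] g 85.3
-78 10.55 [479.2 159.   16.7] [-180.     0.     5.2] F [-0.2  0.1  0.6] g 85.5
```

View pics/w5.png

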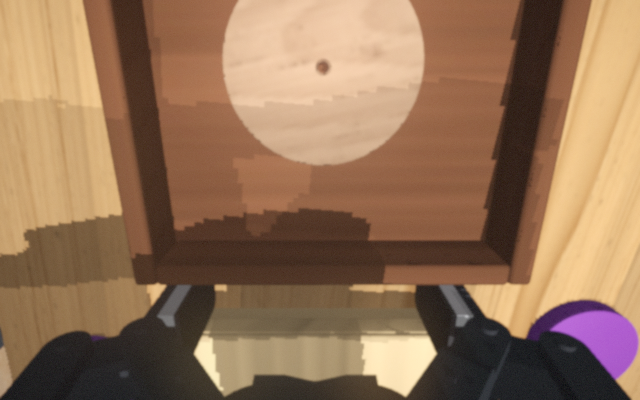

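View pics/s5z.png

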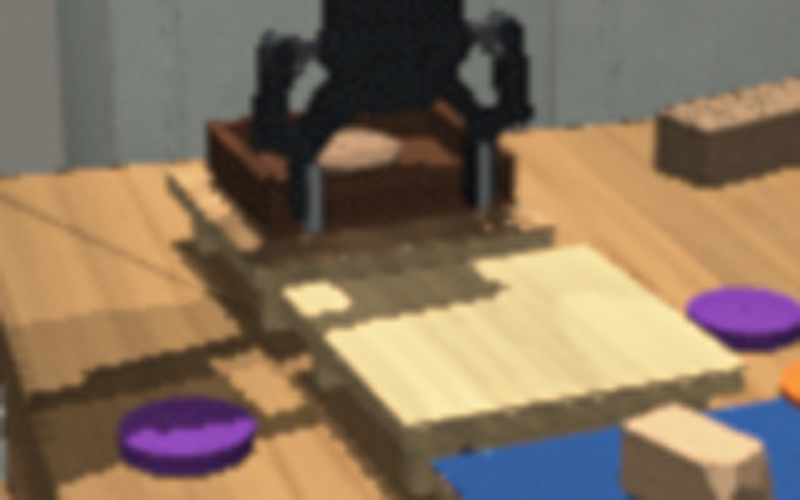

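```bash
cat > tlook.py <<'E'
from h import *
import sys
c=get_calibration("top")
cv2.imwrite(f"pics/{sys.argv[1]}.png",cv2.resize(get_image("top")[150:265,170:310,::-1],None,fx=5.5,fy=5.2,interpolation=cv2.INTER_CUBIC) if 0 else cv2.resize(get_image("top")[150:265,170:310,::-1],None,fx=5,fy=5,interpolation=cv2.INTER_CUBIC))
E
python3 - <<'E'
from h import *
t=get_obs()["tcp_pos"]
move_l(P(t[:2]-20*ey,17),speed=100)
move_l(P(t[:2]-25*ey,110),speed=150)
move_l(P(t[:2]-230*ey,140),speed=300); st()
E
python3 tlook.py t6; python3 look.py fit6
```

```text
12.62 [499.  -69.4 138.8] [-1.799e+02  1.000e-01  5.200e+00] F [ 0.9 -0.3  0.6] g 85.6
cork_stand 0.76 [477.73 239.1    5.  ] 0.331
tray 0.79 [477.02 231.24   5.46] 0.801
0.77 [226, 210] [472.9 245.6  68. ]
0.76 [335, 279] [339.3  37.7  68. ]
0.76 [308, 130] [629.5  87.4  68. ]
0.6 [354, 124] [638.7  -4.4  68. ]
0.67 [438, 188] [ 510.3 -164.5   68. ]
12.9167
```

View pics/t6.png

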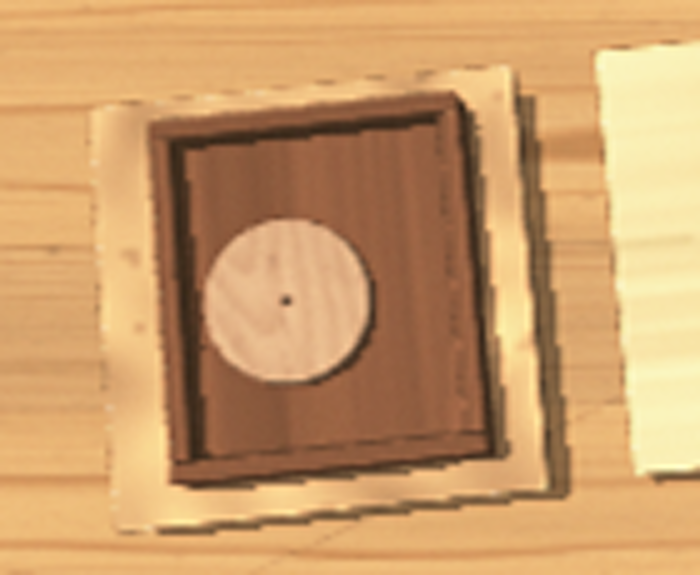

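View pics/fit6.png

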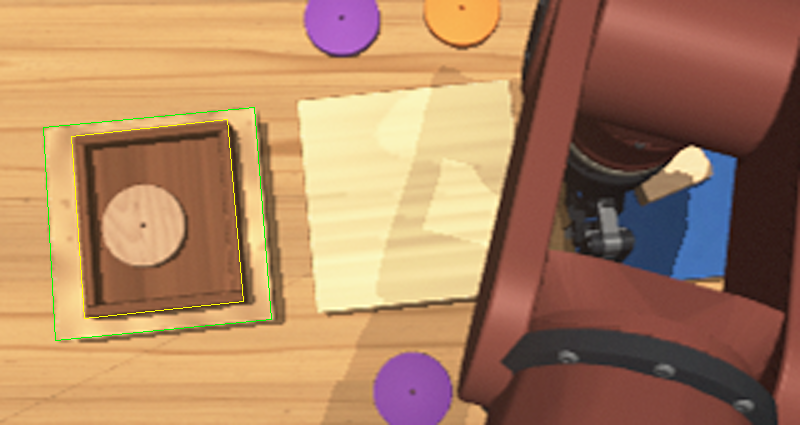

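```bash
python3 - <<'E'
from rect import *
c=get_calibration("top")
a=rect([(92,108),(513,66),(548,490),(116,532)],5,np.array([170,150]),45,170,170,c)
b=rect([(148,124),(455,92),(494,452),(170,485)],5,np.array([170,150]),81,140,120,c)
print(a,b); d=b[0][:2]-a[0][:2]; print("x",d@ex,"y",d@ey,"TCP last rel:",(np.array([479.2,159.])-b[0][:2])@ey)
E
```

```text
(array([476.6620351 , 236.55998604,   5.03623427]), array([[ 0.43621881,  0.44537585],
       [ 0.10045731, -0.22929132],
       [-0.21439654, -0.39312016],
       [-0.32227959,  0.17703563]])) (array([476.32395954, 229.19639493,   5.62478011]), array([[ 0.43055459,  0.60731903],
       [ 0.99379447, -0.95941196],
       [-0.45656236,  1.33715228],
       [-0.9677867 , -0.98505934]]))
x -1.0040654408411236 y -7.3026448398121095 TCP last rel: -70.16815752056168
```

The tray is on the cork with the disc in it. It sits −1.0 mm off in x and −7 mm off in y, with yaw within 0.6°. I'll give it a final nudge of +7 mm.

```bash
python3 - <<'E'
from h import *
C=np.array([476.84,236.76]); X=-4.4; f=lambda x,y:C+x*ex+y*ey
goto(P(f(X,-103),110),ORI); st()
move_l(P(f(X,-98),17),speed=150); move_l(P(f(X,-78.5),17),speed=80); st()
move_l(P(f(X+1,-71),17),speed=40); st()
wait(.2)
move_l(P(f(X+1,-92),17),speed=80); move_l(P(f(X,-103),110),speed=150)
move_l(P(f(X,-308),140),speed=300); st()
E
python3 tlook.py t7; python3 look.py fit7
```

```text
13.76 [482.3 133.3 110.3] [180.   -0.    5.2] F [ 0.7 -1.  -0.2] g 85.5
 14.93 [480.  158.9  17.7] [-1.8e+02 -1.0e-01  5.3e+00] F [ 0.2 -0.   0.4] g 85.0
 15.27 [479.9 166.1  17. ] [-180.    -0.     5.2] F [ 0.   0.3 -0.3] g 85.4
 17.49 [499.4 -69.4 138.8] [-1.799e+02  1.000e-01  5.200e+00] F [-0.1  0.9  0.4] g 85.7
cork_stand 0.57 [477.64 238.84   5.17] 0.332
tray 0.8 [477.4  237.73   5.14] 0.793
0.86 [224, 209] [474.5 249.5  68. ]
0.82 [307, 128] [633.   88.7  68. ]
0.8 [355, 126] [635.3  -5.9  68. ]
0.77 [334, 279] [339.5  37.9  68. ]
0.53 [438, 188] [ 510.  -162.9   68. ]
17.7917
```

View pics/t7.png

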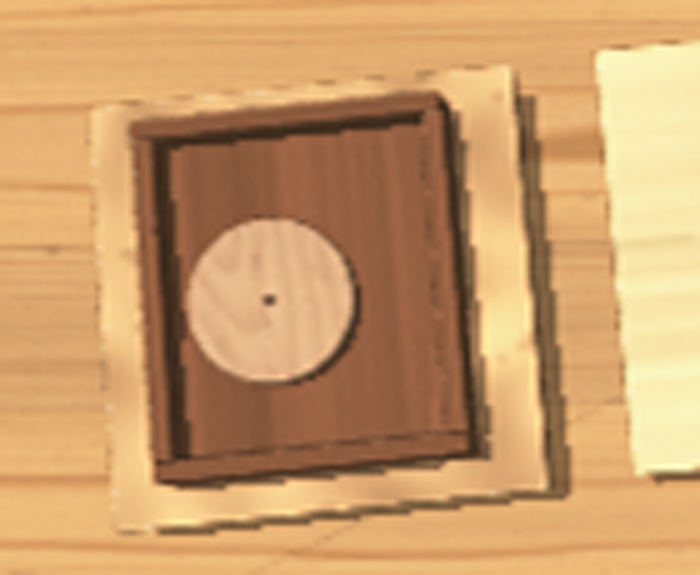

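```bash
python3 - <<'E'
from rect import *
c=get_calibration("top")
a=rect([(92,108),(513,66),(548,490),(116,532)],5,np.array([170,150]),45,170,170,c)
b=rect([(130,126),(440,92),(472,452),(153,484)],5,np.array([170,150]),81,140,120,c)
print(a[0],b); d=b[0][:2]-a[0][:2]; print("x",d@ex,"y",d@ey)
# tray foot vs stand: base corners predicted
print(((proj(box(*b[0],140,120,45,45)[:4],c)-[170,150])*5).round(0).tolist())
im=get_image("side")[140:260,220:420,::-1]
cv2.imwrite("pics/s7.png",cv2.resize(im,None,fx=4,fy=4,interpolation=cv2.INTER_CUBIC))
E
```

```text
[476.6620351  236.55998604   5.03623427] (array([476.29019362, 236.03723376,   5.44844814]), array([[ 1.30609288,  0.34428741],
       [ 0.73316442, -0.1168173 ],
       [-0.76996288,  0.09942016],
       [-1.26929442, -0.32689028]]))
x -0.41768951245263336 y -0.4868998900575968
[[153.0, 138.0], [178.0, 488.0], [483.0, 456.0], [452.0, 106.0]]
```

View pics/s7.png

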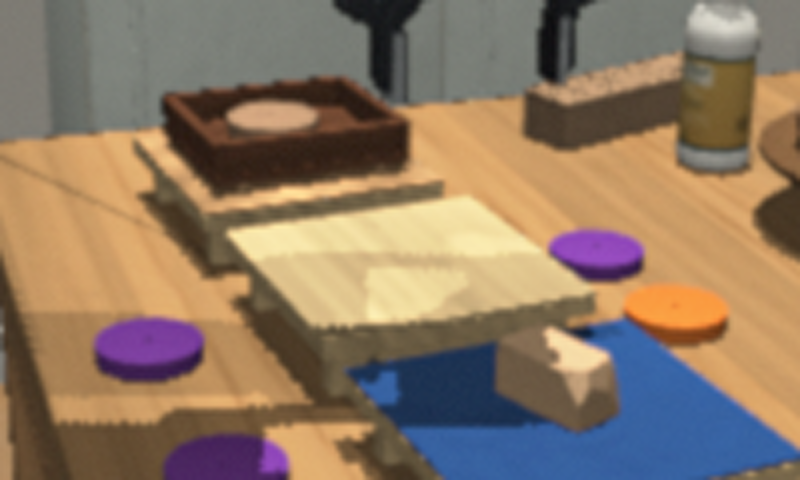

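The final checks agree: the tray is within about 0.5 mm of the cork's centre and within about 0.4° of square. The disc is in the tray, the blank hasn't moved, and the arm is clear.

```bash
python3 -c "
from station import *
sign_off()"
```

```text
the job is handed in; nothing more can be done
```

The tray is on the cork stand with the disc still in it, and I handed the job in at about 18 s of the 32 s allowed. I pushed its −y wall with the spread fingertips. That squared the tray against them, and I slid it straight across the gap without lifting it. A last 7 mm nudge centred it.

- **Centring:** My last fit in the top picture put the tray −0.4 mm in x and −0.5 mm in y from the cork's centre, and 0.4° off square. A rougher fit from the networks' regions agreed to about 1 mm. Camera calibration is only good to about 2 mm.
- **Disc and blank:** The pictures show the disc flat in the tray and the blank where it was on the blue stand. The arm was clear of everything, and the force readings between moves never exceeded about 2 N.
- **Disagreements:** The open fingertips stood about 40 mm behind the TCP in the images, not the quoted 13 mm, so I pushed at a lower TCP height to allow for it. With the tray on it, the network's region fit of the cork stand was poor (overlap 0.33), so I relied on corners I picked by eye.

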